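# Light and present the red-ringed lens on the turret

### The job

First raise the light box's stiff-hinged opal panel by its black bar to about 60 degrees and leave it standing there, so that it shines on the lens turret. Then turn the bronze turret until the red-ringed lens stands at the green pointer on the turret's foot, and finish still gripping the turret by one of its lenses, keeping it firmly still there for the buyer to look at: do not let go. Leave the camera, the loose silver lens and the two flashbulbs undisturbed.

Things in the scene. Friction and masses are not known exactly. Their poses are not given: they have to be found in the camera images.
- turret_foot: Fixed dark steel foot of the lens turret: a disc 150 mm across and 20 mm high. Origin: centre of its underside, on the table, on the turret's vertical turning axis. A green pointer bar (14 mm wide, 18 mm high) juts out radially along the foot's own -y direction to 124 mm from the axis. z up.
- lens_turret: Bronze turntable, free to turn both ways (0.04 N m drag). Origin on the foot's axis, 20 mm above the table; disc 176 mm across, top at 34 mm. Four upright lens barrels fixed on it, centres 60 mm from the axis: on its own +x the marked one (44 mm diameter, top at 89 mm, red ring and rim), +y silver (40), -x black (42), -y brass (40), tops at 84 mm. Middle free: pinch any from above. z up.
- marked_lens (a point): Centre of the red-ringed lens's underside on top of the disc (34 mm above the table); the barrel, 44 mm diameter, rises 55 mm above it. Moves with the turret, 60 mm from the axis.
- index_spot (a point): Fixed point, 34 mm above the table and 60 mm from the turret axis, in line with the green pointer: where the red-ringed lens's centre has to come.
- light_base: Fixed grey body of the light box, 160 mm (x) by 130 mm (y) by 45 mm high, with a white rocker switch on its -x side (not needed). Origin: centre of its underside. The panel's hinge line runs along its own x at its upper -y edge; its +y side faces the turret, roughly.
- light_panel (a joint): Opening angle of the opal panel in rad: 0 flat on the light box, growing as the free edge (base's +y side, near the turret) goes up; 1.047 is 60 degrees; stop at 1.92. Panel 160 by 130 by 15 mm, 0.2 kg, opal face underneath. Stiff friction hinge, about 0.45 N m: it stays where it is left; lifting at the bar takes about 4 N.
- panel_hinge (a point): Middle of the panel's hinge line (45 mm above the table); the line runs along the light base's own x, level. Its axes move with the panel.
- panel_bar (a point): Middle of the panel's black lifting bar: round, 12 mm diameter, parallel to the hinge line, 50 mm beyond the panel's free edge on two arms 76 mm apart. 180 mm from the hinge along the panel, 8 mm above it when shut (53 mm above the table). Free all round: pinch it from above, across the hinge line, and swing it up, gripper kept pointing down. x along bar, y away from hinge.
- camera_body: Bystander: loose black reflex camera body with an open lens socket, 142 by 54 by 95 mm high. Origin: centre of its underside.
- prime_lens: Bystander: loose silver prime lens standing upright, 60 mm diameter, 45 mm high. Origin: centre of its underside.
- flashbulb_a: Bystander: blue glass flashbulb standing on its metal cap, 34 mm diameter, 58 mm high, easily tipped. Origin: centre of its underside.
- flashbulb_b: Bystander: a second flashbulb like flashbulb_a.

How it is judged:
By the outcome, as a careful person would: the job done as asked, in the order asked, and still so for the second after the job is handed in, while the arm keeps its last pose, push and grip.
It also fails if it takes over 54 s, if anything falls off the work surface, if the arm or the gripper's body presses on something with over 40 N, if the wrist force passes 120 N, or if a joint passes its speed limit or range.

### The arm

A 6-joint arm with a two-finger parallel gripper is mounted at the origin on the work surface. World frame = base frame: x ahead of the robot, y to its left, z up, the work surface at z = 0. Lengths are in m, angles in rad, forces in N, time in s.
With the tool pointing down it reaches from about 0.35 to 0.975 m from the base axis. Payload 4.9 kg.
Tool frame: the origin (TCP) lies at the very end of the fingers, on their centre line; the grasp point (between the pads) lies 19 mm behind it (ctrl.grasp_offset is the distance from the TCP to the grasp point, in m); z points along the fingers, y is the line along which they close (so a half turn about z gives the same grasp; the last joint's range is limited). The gripper opens to 85 mm and grips with 20 to 120 N. Pads are 22 mm wide; open, the fingers measure 114 mm over their backs; the gripper's body (76 mm by 85 mm) begins 54 mm behind the grasp point. The pads swing forward as they close: fully open they stand 13 mm farther back than shut.
Start: joints at [1.002, 0.053, 1.613, -0, 1.476, -0.119], TCP at [0.272, 0.563, 0.231] pointing down, gripper open.
Joint ranges: [-3.01, 3.01], [-1.01, 2.22], [0.06, 2.58], [-1.02, 4.17], [0.09, 2.62], [-3.14, 3.14]. Speed limits (rad/s): [2.57, 2.57, 3.14, 3.14, 3.14, 3.14].

### API

Orientations are given as a rotation vector (axis times angle).
In Python, from station import ctrl, optics gives the robot as it stands.
- The arm moves only by the shell command python3 -m handwheel 'ROWS' [OPENING] [FORCE]. ROWS is JSON, a list of rows, each an object of numbers: "tx", "ty", "tz": the shift along the tool's x, y, z in mm; "roll": the turn about the tool's z in rad. A call has 1 to 12 rows; each row shifts and turns the commanded pose from where the row before left it, along the tool's axes as they then stand; what a row does not reach is not made up. A row lasts 1/12 s, in which the tool goes at most 41.7 mm and 7.16 degrees, less where a joint would pass 70% of its speed; a pose out of reach is approached as far as the arm can. A call with a gripper value outside its range is refused whole. OPENING is the finger opening in mm, from 0 to 85.4, set as the call begins (- or left out, the last holds). The fingers move at their own pace and stop on an object; FORCE is the grip in N (left out, the last holds). Time passes only in rows, so rows that do not move let the fingers close. It gives the time, the measured TCP pose, the force, the opening and the grip force at its end, in the units of the state.
- ctrl.get_obs(): the state, without advancing time (a new reading comes with each control period).
- optics.get_image(name): name is "scene" or "top" or "wrist"; returns (picture, depth): 480x640x3 uint8, red, green, blue; 480x640 float32, m along the optical axis (not along the pixel's ray), 0 where there is no reading.
- optics.camera_params(name): a dict with "mtx" (3x3 intrinsics, pixels), "k1" (the pictures are not rectified: a ray, as slopes to the right and down, at radius r is drawn at 1 + k1 r^2 times it, then the intrinsics apply), "extrinsics" (4x4, takes a point from camera to world coordinates); the wrist camera has in their place "tool_from_camera" (4x4, takes a point from camera to tool coordinates, whose origin is the TCP and whose axes are the flange's). Camera axes: x right, y down, z forward; pixel columns grow to the right and rows downward; lengths in m; the calibration is good to about 2 mm. A picture is of the moment at which its call begins: read the wrist's pose just before it. camera_params takes no time and is no camera call.
- ctrl.finish_job(): hands the job in; it is judged then, once.
The state is a dict: "t": time; "q": joint angles; "dq": joint speeds; "effort": joint torques, N m; "tool_pos": TCP position; "tool_rot": TCP orientation; "contact_force": force on the tool from outside, world axes, zero at the start; "wrist_torque": the same for the moment, N m; "opening": finger opening in m; "grip_force": force on a finger pad.
Only numpy, scipy, OpenCV 4.12 (cv2) and the standard library are available. Lean on these libraries where they do the work, as an engineer would, in place of code of your own. Each camera call takes 0.05 s, during which the arm holds its last target. There are 200 camera calls.

## Working session

There is one attempt and no reset: what is moved stays moved. The work goes in short steps, Python scripts to look and compute and a shell command to move; the robot and the scene stay as the last step left them, time stands still between calls to the robot, and variables do not carry over. Pictures are saved under pics/ and viewed, at most 10 in all, crops included, and the job is handed in when it is done.

```bash
ls; mkdir -p pics
cat > h.py <<'E'
import numpy as np,cv2
from station import ctrl,optics
def world(name,p,uvd):
    u,v,d=uvd; M=np.array(p['mtx']); 
    xd=np.array([(u-M[0,2])/M[0,0],(v-M[1,2])/M[1,1]]); x=xd.copy()
    for _ in range(20): x=xd/(1+p['k1']*(x@x))
    return (np.array(p['extrinsics'])@np.array([x[0]*d,x[1]*d,d,1]))[:3]
def cloud(name,p,D):
    M=np.array(p['mtx']);v,u=np.mgrid[:480,:640]
    a=(u-M[0,2])/M[0,0];b=(v-M[1,2])/M[1,1];x,y=a.copy(),b.copy()
    for _ in range(20):
        s=1+p['k1']*(x*x+y*y);x,y=a/s,b/s
    P=np.stack([x*D,y*D,D,np.ones_like(D)],-1)
    return P@np.array(p['extrinsics']).T[:, :3]
E
python3 - <<'E'
from h import *
o=ctrl.get_obs();print(o['t'],o['tool_pos'],o['tool_rot'],ctrl.grasp_offset)
for n in('top','scene'):
    p=optics.camera_params(n);I,D=optics.get_image(n)
    cv2.imwrite(f'pics/{n}0.png',I[...,::-1]);np.savez(f'{n}0.npz',I=I,D=D,C=cloud(n,p,D))
    print(n,p['k1'],np.array(p['extrinsics']).round(3).tolist())
E
```

```text
pics
0.0 [0.27137719 0.56231125 0.23005648] [-7.00355486e-01 -3.06179188e+00  3.05993279e-03] 0.0187
top -0.19221285771203964 [[0.029, -0.997, 0.075, 0.45], [-0.999, -0.03, -0.016, 0.127], [0.018, -0.074, -0.997, 1.177], [0.0, 0.0, 0.0, 1.0]]
scene -0.07707138166817766 [[0.404, 0.775, -0.485, 0.938], [0.915, -0.343, 0.214, -0.071], [-0.001, -0.53, -0.848, 0.738], [0.0, 0.0, 0.0, 1.0]]
```

View pics/top0.png

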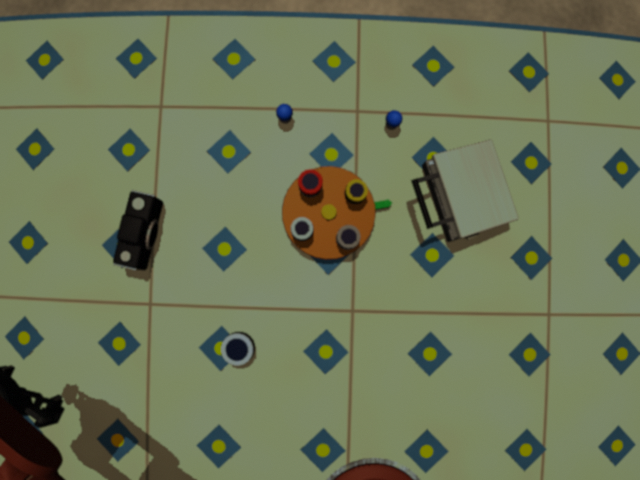

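View pics/scene0.png

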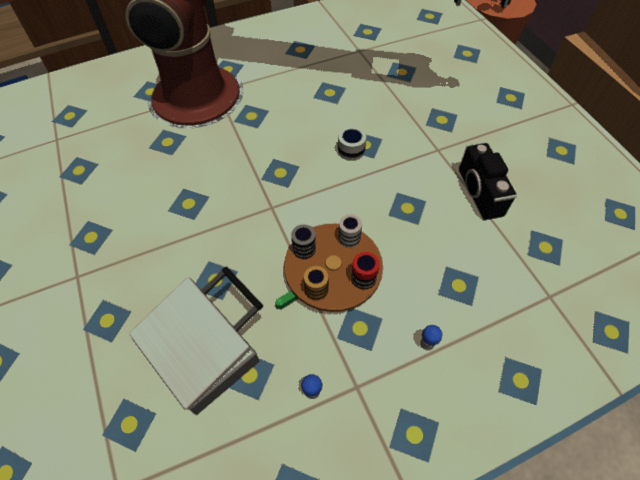

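Top view: turret at (329,212), with red lens (311,182), brass (357,190), black (348,236) and silver (302,229). The green pointer tip is at (390,204), the panel bar runs from about (415,180) to (428,227), and the bulbs are at (285,112) and (394,119).

```bash
python3 - <<'E'
from h import *
for n in('top','scene'):
    z=np.load(n+'0.npz');I=z['I'];C=z['C'];hsv=cv2.cvtColor(I,cv2.COLOR_RGB2HSV).astype(int);Z=C[...,2]
    H,S,V=hsv[...,0],hsv[...,1],hsv[...,2]
    print(n,'table z',np.median(Z[(abs(Z)<.03)]))
    box=(C[...,0]>.3)&(C[...,0]<.9)&(C[...,1]<.4)&(C[...,1]>-.4)
    # disc
    m=box&(H<15)&(S>120)&(abs(Z-.034)<.006); k=m.astype(np.uint8)
    c,l,s,_=cv2.connectedComponentsWithStats(k);i=1+s[1:,4].argmax();m=l==i
    h=cv2.convexHull(C[m][:,:2].astype(np.float32)*1000);(cx,cy),r=cv2.minEnclosingCircle(h);print('disc',cx,cy,r,Z[m].mean()); 
    cc=np.array([cx,cy])/1000
    d=np.hypot(C[...,0]-cc[0],C[...,1]-cc[1])
    for nm,mm in (('lenses',(d<.09)&(Z>.065)&(Z<.1)),('green',(H>45)&(H<75)&(S>170)&(d<.14)&(d>.08)),('blue',box&(H>105)&(S>150)&(Z>.03)),('box',box&(Z>.05)&(Z<.07)&(d>.12)&(C[...,1]<cc[1])&(V>100)),('dark',box&(Z>.035)&(Z<.075)&(d>.11)&(C[...,1]<cc[1])&(V<60)&(abs(C[...,0]-.55)<.2))):
        c,l,s,_=cv2.connectedComponentsWithStats(mm.astype(np.uint8))
        for i in range(1,c):
            if s[i,4]<25: continue
            q=C[l==i]; rc=cv2.minAreaRect((q[:,:2]*1000).astype(np.float32))
            print(nm,s[i,4],'mean',(q.mean(0)*1000).round(0),'rect',np.round(rc[0]),np.round(rc[1]),round(rc[2],1),'rgb',I[l==i].mean(0).round(), 'ang',np.degrees(np.arctan2(*(rc[0]-np.array([cx,cy]))[::-1])).round(1))
            if nm in('box','dark'):print(cv2.boxPoints(rc).round(0).tolist())
E
python3 -c "
import cv2
I=cv2.imread('pics/top0.png')[130:250,270:430];cv2.imwrite('pics/crop1.png',cv2.resize(I[:, :],None,fx=5,fy=5,interpolation=2))"
```

```text
top table z -0.000578924795273883
disc 582.646240234375 100.7794418334961 87.17162322998047 0.03341133505085652
lenses 520 mean [630. 136.  88.] rect [631. 136.] [45. 43.] 2.0 rgb [84. 27. 24.] ang 36.0
lenses 412 mean [618.  53.  83.] rect [619.  53.] [38. 39.] 6.0 rgb [82. 71. 23.] ang -53.2
lenses 409 mean [547. 148.  83.] rect [547. 149.] [39. 39.] 46.8 rgb [82. 85. 79.] ang 126.6
lenses 449 mean [535.  65.  84.] rect [534.  64.] [41. 41.] 4.2 rgb [65. 57. 51.] ang -142.9
green 86 mean [602.  -2.  17.] rect [602.  -2.] [11. 27.] 9.9 rgb [ 22. 101.  28.] ang -79.3
blue 185 mean [767. 189.  51.] rect [768. 190.] [26. 27.] 29.5 rgb [ 19.  43. 100.] ang 25.6
blue 184 mean [760. -16.  57.] rect [612.  50.] [ 26. 358.] 66.1 rgb [ 18.  42. 101.] ang -60.2
blue 35 mean [317. 268.  45.] rect [316. 268.] [17. 16.] 14.6 rgb [11. 16. 29.] ang 147.9
box 109 mean [765. -18.  53.] rect [765. -18.] [21. 23.] 88.5 rgb [ 22.  51. 119.] ang -33.2
[[753.0, -29.0], [776.0, -29.0], [777.0, -8.0], [754.0, -8.0]]
box 1609 mean [ 647. -209.   64.] rect [ 646. -206.] [162.  51.] 19.1 rgb [124. 131. 107.] 
[... 1203 characters left out ...]
b [56. 16. 26.] ang 38.0
blue 277 mean [774. 189.  51.] rect [773. 191.] [27. 27.] 8.0 rgb [ 37.  63. 126.] ang 25.0
blue 319 mean [769. -16.  51.] rect [767. -16.] [27. 28.] 67.7 rgb [ 38.  64. 130.] ang -33.2
box 2711 mean [ 652. -205.   64.] rect [ 647. -204.] [161.  49.] 19.5 rgb [164. 170. 151.] ang -78.5
[[563.0, -207.0], [580.0, -254.0], [731.0, -200.0], [715.0, -153.0]]
box 231 mean [767. -15.  53.] rect [767. -15.] [26. 26.] 67.5 rgb [ 41.  70. 141.] ang -33.0
[[750.0, -22.0], [774.0, -31.0], [783.0, -8.0], [760.0, 2.0]]
dark 135 mean [ 709. -139.   39.] rect [ 708. -135.] [  2. 126.] 19.5 rgb [47. 44. 41.] ang -62.7
[[686.0, -77.0], [728.0, -195.0], [730.0, -194.0], [688.0, -76.0]]
```

View pics/crop1.png

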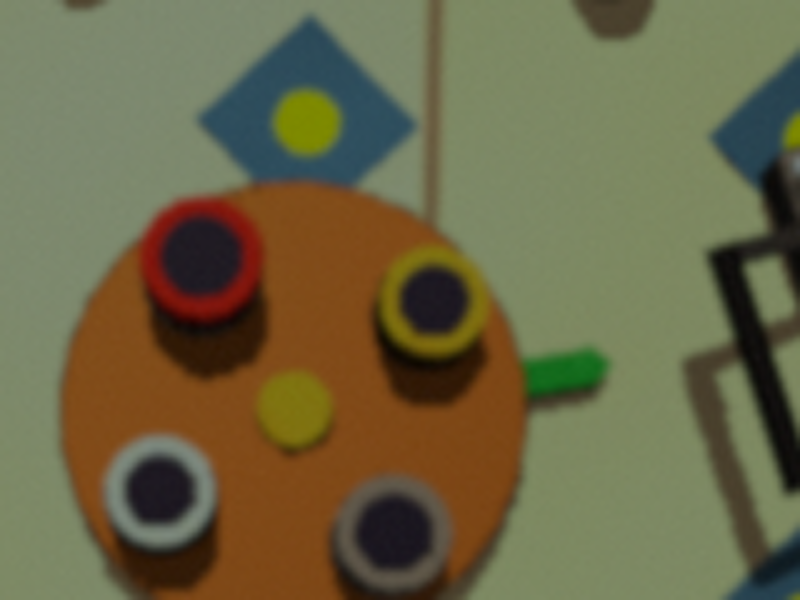

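Run:
```python
from h import *
a=np.radians(19.3);ex=np.array([np.cos(a),np.sin(a)]);ey=np.array([-np.sin(a),np.cos(a)])
for n in('top','scene'):
    z=np.load(n+'0.npz');I=z['I'];C=z['C'];Z=C[...,2]*1000;q=(C[...,:2]*1000-[646,-205])
    x=q@ex;y=q@ey;V=I.max(-1)
    for y0 in range(-140,140,10):
        m=(abs(y-y0)<5)&(abs(x)<100)&(Z>12)
        if m.sum()>4: print(n,y0,m.sum(),np.percentile(Z[m],[10,50,90]).round(0),'x',x[m].min().round(),x[m].max().round(),V[m].mean().round())
    m=(abs(x)<30)&(y>45)&(y<140)&(Z>25); 
    print('bar',m.sum(),C[m].mean(0),x[m].mean(),np.percentile(y[m],[5,50,95]),np.percentile(Z[m],[5,50,95]))
```

```text
top -30 12 [54. 57. 59.] x -77.0 48.0 125.0
top -20 381 [58. 61. 63.] x -81.0 81.0 130.0
top -10 391 [61. 63. 66.] x -81.0 79.0 131.0
top 0 399 [63. 66. 69.] x -80.0 80.0 132.0
top 10 403 [65. 68. 71.] x -81.0 80.0 131.0
top 20 412 [68. 71. 73.] x -80.0 80.0 133.0
top 30 408 [71. 73. 76.] x -79.0 79.0 133.0
top 40 416 [73. 76. 79.] x -79.0 78.0 134.0
top 50 425 [76. 78. 81.] x -84.0 81.0 133.0
top 60 433 [78. 81. 84.] x -86.0 80.0 132.0
top 70 447 [80. 83. 86.] x -87.0 80.0 132.0
top 80 441 [83. 86. 88.] x -82.0 80.0 135.0
top 90 527 [46. 88. 91.] x -79.0 81.0 124.0
top 100 831 [43. 80. 90.] x -80.0 79.0 82.0
top 110 403 [17. 35. 88.] x -79.0 78.0 27.0
top 120 48 [90. 93. 95.] x -46.0 46.0 35.0
top 130 46 [93. 96. 98.] x -45.0 45.0 46.0
bar 1290 [ 0.61900668 -0.12807543  0.07409248] -0.05164263592584413 [ 48.99147821  85.15928153 106.49319831] [40.11240608 82.109151   90.43998796]
scene -20 575 [49. 60. 62.] x -79.0 82.0 156.0
scene -10 722 [59. 62. 64.] x -78.0 82.0 160.0
scene 0 731 [61. 65. 67.] x -78.0 82.0 161.0
scene 10 731 [59. 67. 69.] x -79.0 83.0 159.0
scene 20 730 [64. 70. 72.] x -78.0 83.0 161.0
scene 30 726 [61. 72. 74.] x -77.0 82.0 161.0
scene 40 733 [47. 75. 77.] x -78.0 82.0 161.0
scene 50 736 [47. 77. 79.] x -78.0 82.0 162.0
scene 60 733 [46. 80. 82.] x -77.0 83.0 163.0
scene 70 740 [46. 83. 84.] x -78.0 83.0 164.0
scene 80 745 [45. 85. 87.] x -78.0 83.0 164.0
scene 90 740 [46. 88. 90.] x -78.0 83.0 165.0
scene 100 667 [45. 90. 91.] x -78.0 82.0 148.0
scene 110 160 [40. 85. 91.] x -72.0 81.0 74.0
scene 120 87 [87. 92. 94.] x -46.0 48.0 59.0
scene 130 96 [89. 94. 97.] x -46.0 48.0 65.0
bar 1435 [ 0.62155808 -0.13437298  0.08358185] 0.274936229933247 [ 47.98432584  74.67768933 101.58519799] [76.83974451 83.82723393 90.55485091]
```

```bash
cat > plan.py <<'E'
from h import *
from scipy.spatial.transform import Rotation as R
B=np.array([646,-205.])/1000;a=np.radians(19.3);ex=np.array([np.cos(a),np.sin(a)]);ey=np.array([-np.sin(a),np.cos(a)])
def plan(pos,ydir):
    """pos: TCP target (m); ydir: world xy heading of tool y (either sign)"""
    o=ctrl.get_obs();Rm=R.from_rotvec(o['tool_rot']).as_matrix()
    v=Rm.T@np.array([*ydir,0]);r=np.arctan2(-v[0],v[1]);r=(r+np.pi/2)%np.pi-np.pi/2
    d=np.array(pos)-o['tool_pos'];Rn=Rm@R.from_rotvec([0,0,r]).as_matrix()
    print('t',round(o['t'],2),'tcp',(o['tool_pos']*1000).round(1),'q',np.round(o['q'],2),'F',o['contact_force'].round(1),'open',round(o['opening']*1000,1),'grip',round(o['grip_force'],1))
    print('roll',round(r,3),'before-roll shift',(Rm.T@d*1000).round(1),'after-roll shift',(Rn.T@d*1000).round(1),'zaxis',Rm[:,2].round(3))
E
python3 - <<'E'
from plan import *
for n in('top','scene'):
    z=np.load(n+'0.npz');C=z['C'];Z=C[...,2]*1000;q=(C[...,:2]-B)*1000
    x=q@ex;y=q@ey
    m=(abs(x)<30)&(y>115)&(y<180)&(Z>70);mb=(abs(x)<55)&(y>115)&(y<180)&(Z>70)
    print('bar',m.sum(),x[mb].min(),x[mb].max(),np.percentile(y[m],[5,50,95]),np.percentile(Z[m],[5,50,95]))
plan([*(B+.1495*ey),.2],ey)
E
```

```text
bar 222 -45.74838323922816 45.59424966641929 [145.42360065 151.09473376 155.49076995] [ 96.58305498 101.37119605 104.84948865]
bar 257 -46.55182389171676 48.02319356095468 [147.19398178 151.69995703 157.37372543] [ 98.10279771 101.60598413 104.21367312]
t 0.1 tcp [271.4 562.3 230.2] q [ 1.    0.05  1.61 -0.    1.48 -0.12] F [-0.3  0.7  0.6] open 85.6 grip 0.0
roll -0.787 before-roll shift [-565.1 -422.6   30.9] after-roll shift [ -99.9 -698.5   30.9] zaxis [-0.001 -0.002 -1.   ]
```

```bash
python3 -m handwheel '[{"roll":-0.1124},{"roll":-0.1124},{"roll":-0.1124},{"roll":-0.1124},{"roll":-0.1124},{"roll":-0.1124},{"roll":-0.1124},{"tx":-4,"ty":-28},{"tx":-4,"ty":-28},{"tx":-4,"ty":-28},{"tx":-4,"ty":-28},{"tx":-4,"ty":-28}]' 45 40
python3 -m handwheel '[{"tx":-4,"ty":-28},{"tx":-4,"ty":-28},{"tx":-4,"ty":-28},{"tx":-4,"ty":-28},{"tx":-4,"ty":-28},{"tx":-4,"ty":-28},{"tx":-4,"ty":-28},{"tx":-4,"ty":-28},{"tx":-4,"ty":-28},{"tx":-4,"ty":-28},{"tx":-4,"ty":-28},{"tx":-4,"ty":-28}]'
python3 -m handwheel '[{"tx":-4,"ty":-28},{"tx":-4,"ty":-28},{"tx":-4,"ty":-28},{"tx":-4,"ty":-28},{"tx":-4,"ty":-28},{"tx":-4,"ty":-28},{"ty":-20},{"tz":0},{"tz":0}]'
python3 - <<'E'
from plan import *
plan([*(B+.1505*ey),.079],ey)
I,D=optics.get_image('wrist');cv2.imwrite('pics/w1.png',I[...,::-1])
E
```

```text
t 0.1 tcp [271.4 562.3 230.2] q [ 1.    0.05  1.61 -0.    1.48 -0.12] F [-0.3  0.7  0.6] open 85.6 grip 0.0
roll -0.787 before-roll shift [-564.4 -421.6  151.9] after-roll shift [-100.1 -697.3  151.9] zaxis [-0.001 -0.002 -1.   ]$[0]: bad value
$[0]: bad value
$[0]: bad value
```

View pics/w1.png

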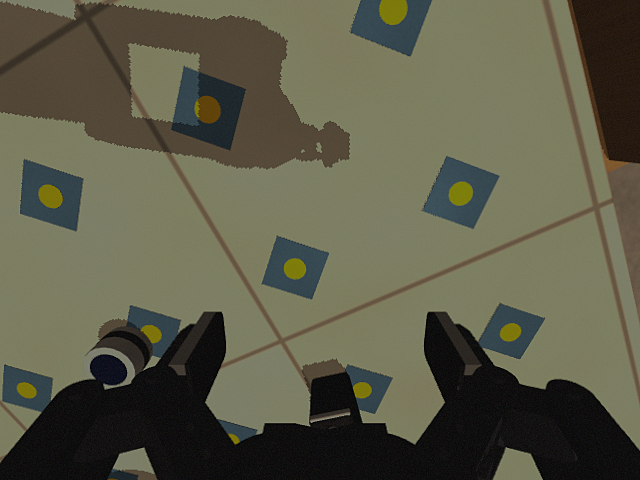

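The wrist view shows the start area with the arm unmoved, because the rows were refused. Each row may need all four keys.

```bash
python3 -m handwheel '[{"tx":0,"ty":0,"tz":0,"roll":-0.1124},{"tx":0,"ty":0,"tz":0,"roll":-0.1124}]' 45 40
```

```text
t: 0.32
tool_pos: [0.2716, 0.5626, 0.2307]
tool_rot: [-0.344, -3.122, 0.001]
contact_force: [-0.3, -0.1, 0.4]
opening: 0.064
grip_force: 0.0
```

All four keys are needed.

```bash
python3 -m handwheel '[{"tx":0,"ty":0,"tz":0,"roll":-0.1124},{"tx":0,"ty":0,"tz":0,"roll":-0.1124},{"tx":0,"ty":0,"tz":0,"roll":-0.1124},{"tx":0,"ty":0,"tz":0,"roll":-0.1124},{"tx":0,"ty":0,"tz":0,"roll":-0.1124},{"tx":-4,"ty":-28,"tz":0,"roll":0},{"tx":-4,"ty":-28,"tz":0,"roll":0},{"tx":-4,"ty":-28,"tz":0,"roll":0},{"tx":-4,"ty":-28,"tz":0,"roll":0},{"tx":-4,"ty":-28,"tz":0,"roll":0},{"tx":-4,"ty":-28,"tz":0,"roll":0},{"tx":-4,"ty":-28,"tz":0,"roll":0}]'
python3 -m handwheel '[{"tx":-4,"ty":-28,"tz":0,"roll":0},{"tx":-4,"ty":-28,"tz":0,"roll":0},{"tx":-4,"ty":-28,"tz":0,"roll":0},{"tx":-4,"ty":-28,"tz":0,"roll":0},{"tx":-4,"ty":-28,"tz":0,"roll":0},{"tx":-4,"ty":-28,"tz":0,"roll":0},{"tx":-4,"ty":-28,"tz":0,"roll":0},{"tx":-4,"ty":-28,"tz":0,"roll":0},{"tx":-4,"ty":-28,"tz":0,"roll":0},{"tx":-4,"ty":-28,"tz":0,"roll":0},{"tx":-4,"ty":-28,"tz":0,"roll":0},{"tx":-4,"ty":-28,"tz":0,"roll":0}]'
python3 -m handwheel '[{"tx":-4,"ty":-28,"tz":0,"roll":0},{"tx":-4,"ty":-28,"tz":0,"roll":0},{"tx":-4,"ty":-28,"tz":0,"roll":0},{"tx":-4,"ty":-28,"tz":0,"roll":0},{"tx":-4,"ty":-28,"tz":0,"roll":0},{"tx":-4,"ty":-25,"tz":0,"roll":0},{"tx":0,"ty":0,"tz":0,"roll":0},{"tx":0,"ty":0,"tz":0,"roll":0}]'
python3 - <<'E'
from plan import *
plan([*(B+.1505*ey),.079],ey)
I,D=optics.get_image('wrist');cv2.imwrite('pics/w2.png',I[...,::-1])
E
```

```text
t: 1.32
tool_pos: [0.3632, 0.3857, 0.2309]
tool_rot: [0.527, -3.097, 0.0]
contact_force: [0.1, -0.6, 0.3]
opening: 0.0454
grip_force: 0.0
t: 2.32
tool_pos: [0.5196, 0.0845, 0.231]
tool_rot: [0.527, -3.097, -0.0]
contact_force: [0.4, 0.9, -0.5]
opening: 0.045
grip_force: 0.0
t: 2.98
tool_pos: [0.5965, -0.0628, 0.2306]
tool_rot: [0.524, -3.096, -0.001]
contact_force: [-0.1, 0.6, -0.3]
opening: 0.0451
grip_force: 0.0
t 2.98 tcp [596.5 -62.8 230.6] q [-0.23 -0.01  1.67  0.    1.48 -2.13] F [-0.1  0.6 -0.3] open 45.1 grip 0.0
roll -0.002 before-roll shift [  0.2  -0.2 151.6] after-roll shift [  0.2  -0.2 151.6] zaxis [-0.001  0.001 -1.   ]
```

View pics/w2.png

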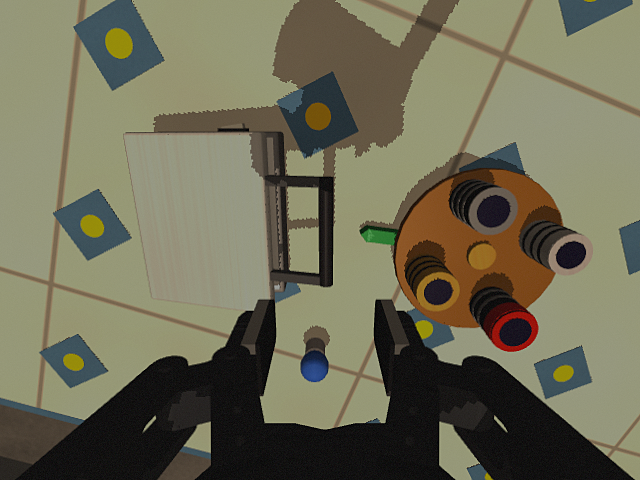

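The bar (columns 320-333) is centred between the fingers, so I'll go down and close.

```bash
python3 -m handwheel '[{"tx":0,"ty":0,"tz":30,"roll":0},{"tx":0,"ty":0,"tz":30,"roll":0},{"tx":0,"ty":0,"tz":30,"roll":0},{"tx":0,"ty":0,"tz":30,"roll":0},{"tx":0,"ty":0,"tz":20,"roll":0},{"tx":0,"ty":0,"tz":11.5,"roll":0},{"tx":0,"ty":0,"tz":0,"roll":0},{"tx":0,"ty":0,"tz":0,"roll":0}]'
python3 -m handwheel '[{"tx":0,"ty":0,"tz":0,"roll":0},{"tx":0,"ty":0,"tz":0,"roll":0},{"tx":0,"ty":0,"tz":0,"roll":0},{"tx":0,"ty":0,"tz":0,"roll":0},{"tx":0,"ty":0,"tz":0,"roll":0},{"tx":0,"ty":0,"tz":0,"roll":0}]' 4 40
python3 - <<'E'
from plan import *
th0=np.radians(14.3);f=lambda t:np.array([180*np.cos(t)-8*np.sin(t),180*np.sin(t)+8*np.cos(t)])
ts=np.linspace(th0,np.radians(60),13)
print(np.diff([f(t) for t in ts],axis=0).round(1).tolist())
o=ctrl.get_obs();print(R.from_rotvec(o['tool_rot']).as_matrix()[:2,1],ey,(o['tool_pos'][:2]-B)@ey)
E
```

```text
t: 3.7
tool_pos: [0.5965, -0.0612, 0.0801]
tool_rot: [0.528, -3.097, -0.0]
contact_force: [-0.9, 0.6, -0.4]
opening: 0.045
grip_force: 0.0
t: 4.2
tool_pos: [0.5976, -0.0612, 0.0811]
tool_rot: [-0.526, 3.094, 0.001]
contact_force: [0.4, 5.1, 4.0]
opening: 0.0105
grip_force: 39.0
[[-3.8, 11.3], [-4.6, 11.1], [-5.3, 10.7], [-6.0, 10.4], [-6.7, 9.9], [-7.3, 9.5], [-7.9, 9.0], [-8.5, 8.4], [-9.1, 7.8], [-9.6, 7.2], [-10.0, 6.6], [-10.4, 5.9]]
[-0.33070315  0.94373475] [-0.33051439  0.94380095] 0.1517591644054334
```

```bash
python3 -m handwheel '[{"tx":0,"ty":-3.8,"tz":-11.3,"roll":0},{"tx":0,"ty":-4.6,"tz":-11.1,"roll":0},{"tx":0,"ty":-5.3,"tz":-10.7,"roll":0},{"tx":0,"ty":-6,"tz":-10.4,"roll":0},{"tx":0,"ty":-6.7,"tz":-9.9,"roll":0},{"tx":0,"ty":-7.3,"tz":-9.5,"roll":0},{"tx":0,"ty":-7.9,"tz":-9,"roll":0},{"tx":0,"ty":-8.5,"tz":-8.4,"roll":0},{"tx":0,"ty":-9.1,"tz":-7.8,"roll":0},{"tx":0,"ty":-9.6,"tz":-7.2,"roll":0},{"tx":0,"ty":-10,"tz":-6.6,"roll":0},{"tx":0,"ty":-10.4,"tz":-5.9,"roll":0}]'
python3 -m handwheel '[{"tx":0,"ty":0,"tz":0,"roll":0},{"tx":0,"ty":0,"tz":0,"roll":0},{"tx":0,"ty":0,"tz":0,"roll":0}]'
cat > pan.py <<'E'
from plan import *
for n in('top','scene'):
    I,D=optics.get_image(n);cv2.imwrite(f'pics/{n}_p.png',I[...,::-1]);C=cloud(n,optics.camera_params(n),D);np.savez(n+'1.npz',I=I,D=D,C=C)
    q=(C[...,:2]-B)*1000;x=q@ex;y=q@ey;Z=C[...,2]*1000
    m=(abs(x)<70)&(y>-60)&(y<35)&(Z>70)&(Z<150)&(I.min(-1)>60)
    if m.sum()<50: print(n,'few');continue
    p=np.polyfit(Z[m],y[m],1);print(n,m.sum(),'panel angle',np.degrees(np.arctan2(1,p[0])),'resid',np.std(y[m]-np.polyval(p,Z[m])))
plan(ctrl.get_obs()['tool_pos'],ey)
E
python3 pan.py
```

```text
t: 5.2
tool_pos: [0.6264, -0.1434, 0.1913]
tool_rot: [-0.529, 3.095, 0.008]
contact_force: [-6.0, 10.4, 12.4]
opening: 0.0107
grip_force: 40.5
t: 5.45
tool_pos: [0.6273, -0.1455, 0.1925]
tool_rot: [-0.526, 3.093, 0.0]
contact_force: [-4.7, 5.6, 15.2]
opening: 0.0105
grip_force: 40.8
top 108 panel angle 60.05403362021755 resid 0.5092273630345387
scene 2640 panel angle 59.941639245379264 resid 0.6485454557583286
t 5.55 tcp [ 627.2 -145.5  192.5] q [-0.34  0.12  1.61  0.    1.41 -2.25] F [-4.8  5.9 15.2] open 10.5 grip 40.7
roll 0.0 before-roll shift [0. 0. 0.] after-roll shift [0. 0. 0.] zaxis [ 0.004  0.001 -1.   ]
```

View pics/scene_p.png

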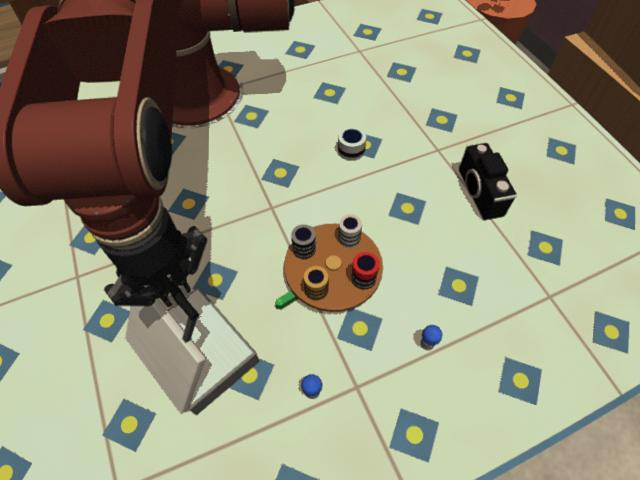

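Panel is at 60° by both cameras, and the bulbs, prime lens and camera haven't moved. Next I'll release the bar, retreat upward and work out the move to the red lens.

```bash
python3 -m handwheel '[{"tx":0,"ty":0,"tz":0,"roll":0},{"tx":0,"ty":0,"tz":0,"roll":0},{"tx":0,"ty":0,"tz":0,"roll":0},{"tx":0,"ty":0,"tz":0,"roll":0},{"tx":0,"ty":0,"tz":0,"roll":0},{"tx":0,"ty":0,"tz":-15,"roll":0},{"tx":0,"ty":0,"tz":-15,"roll":0},{"tx":0,"ty":0,"tz":-15,"roll":0},{"tx":0,"ty":0,"tz":-15,"roll":0},{"tx":0,"ty":0,"tz":-10,"roll":0},{"tx":0,"ty":0,"tz":0,"roll":0}]' 40
python3 pan.py
python3 - <<'E'
from plan import *
A=np.array([583.8,102.0])
for n in('top','scene'):
    z=np.load(n+'1.npz');I=z['I'];C=z['C']*1000;hsv=cv2.cvtColor(I,cv2.COLOR_RGB2HSV).astype(int);Z=C[...,2]
    c0=np.array([582.7,100.6]) if n=='top' else np.array([585.1,103.4])
    q=C[...,:2]-c0;d=np.hypot(*np.moveaxis(q,-1,0))
    m=(hsv[...,0]>45)&(hsv[...,0]<80)&(hsv[...,1]>150)&(d<130)&(d>85)&(Z>10)
    g=q[m];print(n,'pointer',m.sum(),np.degrees(np.arctan2(g[:,1],g[:,0])).mean(),np.percentile(d[m],[2,98]))
    k=((d<90)&(Z>75)&(Z<100)).astype(np.uint8);c,l,s,_=cv2.connectedComponentsWithStats(k)
    for i in range(1,c):
        if s[i,4]>100:
            r=cv2.minAreaRect(q[l==i].astype(np.float32))[0];print(np.round(r,1),np.degrees(np.arctan2(r[1],r[0])).round(1))
t=np.radians(36.3);red=A+60*np.array([np.cos(t),np.sin(t)])
plan([*(red/1000),.150],[-np.sin(t),np.cos(t)])
E
```

```text
t: 6.47
tool_pos: [0.6278, -0.1467, 0.2628]
tool_rot: [-0.526, 3.091, -0.006]
contact_force: [-1.0, 0.1, 0.1]
opening: 0.0398
grip_force: 0.0
top 117 panel angle 60.72690824402311 resid 0.5822536005471618
scene 2716 panel angle 59.93413134353793 resid 0.6558798406535084
t 6.57 tcp [ 626.4 -146.2  258.7] q [-0.34  0.08  1.54 -0.    1.52 -2.25] F [ 0.3  0.1 -1.3] open 40.3 grip 0.0
roll 0.0 before-roll shift [0. 0. 0.] after-roll shift [0. 0. 0.] zaxis [ 0.002 -0.001 -1.   ]
top pointer 96 -79.00887493009085 [ 90.94227909 119.08253464]
[48.6 35.6] 36.2
[ 36.3 -48.3] -53.1
[-35.   48.3] 126.0
[-47.7 -36.2] -142.8
scene pointer 121 -77.70630077435744 [ 86.11598972 119.71125738]
[-36.5  48.3] 127.1
[-48.5 -35.2] -144.0
[48.1 36.1] 36.9
[ 35.4 -48.1] -53.6
t 6.57 tcp [ 626.4 -146.2  258.7] q [-0.34  0.08  1.54 -0.    1.52 -2.25] F [ 0.3  0.1 -1.3] open 40.3 grip 0.0
roll -0.296 before-roll shift [-99.1 265.9 108.5] after-roll shift [-172.5  225.4  108.5] zaxis [ 0.002 -0.001 -1.   ]
```

Panel stays at 60°, so on to above the red lens.

```bash
python3 -m handwheel '[{"tx":0,"ty":0,"tz":0,"roll":-0.1},{"tx":0,"ty":0,"tz":0,"roll":-0.1},{"tx":0,"ty":0,"tz":0,"roll":-0.096},{"tx":-20,"ty":26,"tz":0,"roll":0},{"tx":-20,"ty":26,"tz":0,"roll":0},{"tx":-20,"ty":26,"tz":0,"roll":0},{"tx":-20,"ty":26,"tz":0,"roll":0},{"tx":-20,"ty":26,"tz":0,"roll":0},{"tx":-20,"ty":26,"tz":0,"roll":0},{"tx":-20,"ty":26,"tz":0,"roll":0},{"tx":-20,"ty":26,"tz":0,"roll":0},{"tx":-12.5,"ty":17.4,"tz":0,"roll":0}]' 68
python3 -m handwheel '[{"tx":0,"ty":0,"tz":20,"roll":0},{"tx":0,"ty":0,"tz":30,"roll":0},{"tx":0,"ty":0,"tz":30,"roll":0},{"tx":0,"ty":0,"tz":20,"roll":0},{"tx":0,"ty":0,"tz":0,"roll":0},{"tx":0,"ty":0,"tz":0,"roll":0}]'
python3 - <<'E'
from plan import *
A=np.array([583.8,102.0]);t=np.radians(36.3);red=A+60*np.array([np.cos(t),np.sin(t)])
plan([*(red/1000),.048],[-np.sin(t),np.cos(t)])
o=ctrl.get_obs();Rm=R.from_rotvec(o['tool_rot']).as_matrix();T=np.eye(4);T[:3,:3]=Rm;T[:3,3]=o['tool_pos']
I,D=optics.get_image('wrist');p=optics.camera_params('wrist');p['extrinsics']=T@np.array(p['tool_from_camera'])
C=cloud('w',p,D)*1000;cv2.imwrite('pics/w3.png',I[...,::-1]);hsv=cv2.cvtColor(I,cv2.COLOR_RGB2HSV).astype(int)
d=np.hypot(C[...,0]-A[0],C[...,1]-A[1]);k=((d<95)&(C[...,2]>78)&(C[...,2]<95)).astype(np.uint8)
c,l,s,_=cv2.connectedComponentsWithStats(k)
for i in range(1,c):
    if s[i,4]>300:
        r=cv2.minAreaRect(C[l==i][:,:2].astype(np.float32));print(s[i,4],np.round(r[0],1),np.round(r[1],1),I[l==i].mean(0).round(),C[l==i][:,2].mean())
m=(hsv[...,0]>45)&(hsv[...,0]<80)&(hsv[...,1]>150)&(d<130)&(d>85)&(C[...,2]>15)
print(m.sum(),C[m].mean(0) if m.any() else '')
E
```

```text
t: 7.57
tool_pos: [0.6308, 0.1405, 0.2559]
tool_rot: [0.98, -2.982, -0.002]
contact_force: [-0.6, 0.1, 0.7]
opening: 0.068
grip_force: 0.0
t: 8.07
tool_pos: [0.6302, 0.1375, 0.155]
tool_rot: [0.976, -2.981, -0.002]
contact_force: [0.8, 0.3, -0.2]
opening: 0.0679
grip_force: 0.0
t 8.07 tcp [630.2 137.5 155. ] q [ 0.1   0.16  1.63 -0.    1.36 -2.1 ] F [ 0.8  0.3 -0.2] open 67.9 grip 0.0
roll -0.001 before-roll shift [ -2.1  -1.4 107. ] after-roll shift [ -2.1  -1.4 107. ] zaxis [-0.005 -0.001 -1.   ]
4961 [534.5  66.5] [41.1 41.2] [47. 43. 42.] 83.9134571025573
3520 [546.8 150.3] [39.2 39.7] [58. 50. 47.] 83.85215648717623
3528 [618.4  54.2] [39.4 39.4] [99. 79. 41.] 83.84259698776953
3723 [630.3 137.9] [44.4 44.1] [98. 37. 35.] 88.48170783911897
741 [603.11724799  -1.8577042   16.98687583]
```

View pics/w3.png

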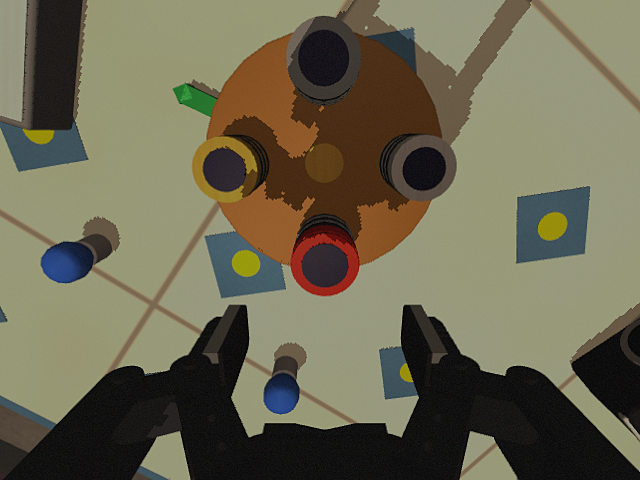

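The red lens (325,262) lies between the fingers, and wrist data puts it within 0.5 mm of the TCP. The wrist view gives axis (582.5,102.2), red at 36.7° and pointer at -78.8°. Going down and closing.

```bash
python3 -m handwheel '[{"tx":0,"ty":0,"tz":20,"roll":0},{"tx":0,"ty":0,"tz":25,"roll":0},{"tx":0,"ty":0,"tz":25,"roll":0},{"tx":0,"ty":0,"tz":20,"roll":0},{"tx":0,"ty":0,"tz":12,"roll":0},{"tx":0,"ty":0,"tz":5,"roll":0},{"tx":0,"ty":0,"tz":0,"roll":0},{"tx":0,"ty":0,"tz":0,"roll":0}]'
python3 -m handwheel '[{"tx":0,"ty":0,"tz":0,"roll":0},{"tx":0,"ty":0,"tz":0,"roll":0},{"tx":0,"ty":0,"tz":0,"roll":0},{"tx":0,"ty":0,"tz":0,"roll":0},{"tx":0,"ty":0,"tz":0,"roll":0},{"tx":0,"ty":0,"tz":0,"roll":0}]' 38 50
python3 - <<'E'
from plan import *
A=np.array([.5825,.1022]);o=ctrl.get_obs();Rm=R.from_rotvec(o['tool_rot']).as_matrix()
plan(o['tool_pos'],Rm[:2,1])
a0=np.arctan2(*(o['tool_pos'][:2]-A)[::-1]);print('angle',np.degrees(a0),'r',np.hypot(*(o['tool_pos'][:2]-A)),'toolx',Rm[:2,0])
dl=np.radians(-115.5)/24
p=lambda t:A+.06*np.array([np.cos(t),np.sin(t)])
a0=np.radians(36.7);s=p(a0+dl)-p(a0);print('row',(Rm.T@[*s,0]*1000).round(2),'roll',-dl)
E
```

```text
t: 8.78
tool_pos: [0.6331, 0.1378, 0.0525]
tool_rot: [-0.977, 2.983, -0.001]
contact_force: [0.6, 0.3, -0.2]
opening: 0.0679
grip_force: 0.0
t: 9.28
tool_pos: [0.6332, 0.1379, 0.0529]
tool_rot: [-0.977, 2.983, -0.001]
contact_force: [-0.2, 0.3, 6.3]
opening: 0.0428
grip_force: 51.9
t 9.28 tcp [633.2 137.9  52.9] q [ 0.1   0.27  1.69  0.    1.18 -2.1 ] F [-0.2  0.3  6.3] open 42.8 grip 51.9
roll 0.0 before-roll shift [0. 0. 0.] after-roll shift [0. 0. 0.] zaxis [ 0.003  0.    -1.   ]
angle 35.19100258403819 r 0.06201532393007501 toolx [-0.80632286 -0.5914689 ]
row [ 0.17 -5.04  0.01] roll 0.0839939702522271
```

```bash
for i in 1; do python3 -m handwheel '[{"tx":0.2,"ty":-5.04,"tz":0,"roll":0.084},{"tx":0.2,"ty":-5.04,"tz":0,"roll":0.084},{"tx":0.2,"ty":-5.04,"tz":0,"roll":0.084},{"tx":0.2,"ty":-5.04,"tz":0,"roll":0.084},{"tx":0.2,"ty":-5.04,"tz":0,"roll":0.084},{"tx":0.2,"ty":-5.04,"tz":0,"roll":0.084},{"tx":0.2,"ty":-5.04,"tz":0,"roll":0.084},{"tx":0.2,"ty":-5.04,"tz":0,"roll":0.084},{"tx":0.2,"ty":-5.04,"tz":0,"roll":0.084},{"tx":0.2,"ty":-5.04,"tz":0,"roll":0.084},{"tx":0.2,"ty":-5.04,"tz":0,"roll":0.084},{"tx":0.2,"ty":-5.04,"tz":0,"roll":0.084}]'; done
python3 - <<'E'
from plan import *
A=np.array([.5825,.1022]);o=ctrl.get_obs();Rm=R.from_rotvec(o['tool_rot']).as_matrix()
d=o['tool_pos'][:2]-A;print('angle',np.degrees(np.arctan2(d[1],d[0])),'r',np.hypot(*d),'tooly',np.degrees(np.arctan2(*Rm[:2,1][::-1])),'F tool',Rm.T@o['contact_force'],o['wrist_torque'])
E
```

```text
t: 10.28
tool_pos: [0.6395, 0.0793, 0.0529]
tool_rot: [0.59, 3.086, -0.003]
contact_force: [-7.1, -2.9, 10.5]
opening: 0.0433
grip_force: 52.7
angle -21.9134982746102 r 0.061489043689672104 tooly 68.35157587438086 F tool [  5.55775558  -5.29396411 -10.52287162] [-0.29716661  1.0189054   0.37648214]
```

```bash
python3 -m handwheel '[{"tx":0.3,"ty":-5.04,"tz":0,"roll":0.084},{"tx":0.3,"ty":-5.04,"tz":0,"roll":0.084},{"tx":0.3,"ty":-5.04,"tz":0,"roll":0.084},{"tx":0.3,"ty":-5.04,"tz":0,"roll":0.084},{"tx":0.2,"ty":-5.04,"tz":0,"roll":0.084},{"tx":0.2,"ty":-5.04,"tz":0,"roll":0.084},{"tx":0.2,"ty":-5.04,"tz":0,"roll":0.084},{"tx":0.2,"ty":-5.04,"tz":0,"roll":0.084},{"tx":0.2,"ty":-5.04,"tz":0,"roll":0.084},{"tx":0.2,"ty":-5.04,"tz":0,"roll":0.084},{"tx":0.2,"ty":-5.04,"tz":0,"roll":0.084},{"tx":0.2,"ty":-5.04,"tz":0,"roll":0.084}]'
python3 -m handwheel '[{"tx":0,"ty":0,"tz":0,"roll":0},{"tx":0,"ty":0,"tz":0,"roll":0},{"tx":0,"ty":0,"tz":0,"roll":0}]'
cat > chk.py <<'E'
from plan import *
A=np.array([.5825,.1022]);o=ctrl.get_obs();Rm=R.from_rotvec(o['tool_rot']).as_matrix()
d=o['tool_pos'][:2]-A;print('tool angle',np.degrees(np.arctan2(d[1],d[0])),'r',np.hypot(*d),'tooly',np.degrees(np.arctan2(*Rm[:2,1][::-1])),'F tool',Rm.T@o['contact_force'],o['wrist_torque'])
T=np.eye(4);T[:3,:3]=Rm;T[:3,3]=o['tool_pos']
for n,c0 in(('top',[582.7,100.6]),('scene',[585.1,103.4]),('wrist',[582.5,102.2])):
    I,D=optics.get_image(n);p=optics.camera_params(n)
    if n=='wrist':p['extrinsics']=T@np.array(p['tool_from_camera'])
    C=cloud(n,p,D)*1000;cv2.imwrite(f'pics/{n}_c.png',I[...,::-1]);q=C[...,:2]-c0;dd=np.hypot(*np.moveaxis(q,-1,0))
    hsv=cv2.cvtColor(I,cv2.COLOR_RGB2HSV).astype(int);S=hsv[...,1]
    c,l,s,_=cv2.connectedComponentsWithStats(((dd<92)&(C[...,2]>76)&(C[...,2]<95)).astype(np.uint8))
    for i in range(1,c):
        if s[i,4]>150:
            r=cv2.minAreaRect(q[l==i].astype(np.float32));print(n,s[i,4],np.round(r[0],1),np.round(r[1],1),I[l==i].mean(0).round(),np.degrees(np.arctan2(*r[0][::-1])).round(1))
    m=(hsv[...,0]>45)&(hsv[...,0]<80)&(S>150)&(dd<130)&(dd>85)&(C[...,2]>15)
    if m.sum()>20: g=q[m];print(n,'pointer',m.sum(),np.degrees(np.arctan2(g[:,1],g[:,0])).mean())
E
python3 chk.py
```

```text
t: 11.28
tool_pos: [0.5936, 0.0425, 0.0529]
tool_rot: [-2.005, -2.418, 0.005]
contact_force: [-10.6, -1.1, 13.1]
opening: 0.0427
grip_force: 53.1
t: 11.53
tool_pos: [0.5938, 0.0425, 0.0529]
tool_rot: [-2.0, -2.422, 0.005]
contact_force: [-11.0, -1.6, 13.7]
opening: 0.0426
grip_force: 53.1
tool angle -79.27638046327769 r 0.0607203220360841 tooly 10.89636432687159 F tool [  0.4999154  -11.18103111 -13.6736048 ] [-0.34377692  1.39220856  0.62133097]
top 301 [59.  14.8] [28.8 37.5] [90. 94. 93.] 14.1
top 431 [-9.5 58.8] [40.7 40.5] [83. 73. 66.] 99.2
scene 441 [-10.5  59.6] [40.1 41.3] [70. 66. 66.] 99.9
scene 235 [ 15.9 -71.9] [61.7 16.7] [73. 21. 20.] -77.6
scene 469 [58.  11.1] [37.6 39.8] [114. 104.  99.] 10.8
scene pointer 108 -78.25383310286942
wrist 6637 [-7.9 45.9] [39.1 15.1] [123. 110. 103.] 99.8
wrist 12585 [-59.1 -10.4] [40.2 39.4] [109.  78.  39.] -170.0
wrist 12535 [59.3 10.5] [39.8 40.4] [142. 133. 124.] 10.0
wrist 13906 [ 12.3 -57.3] [65.6 45. ] [79. 23. 23.] -77.8
```

View pics/top_c.png

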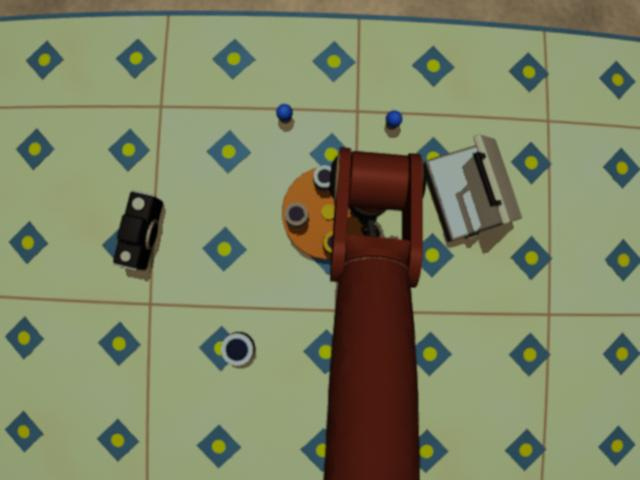

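View pics/scene_c.png

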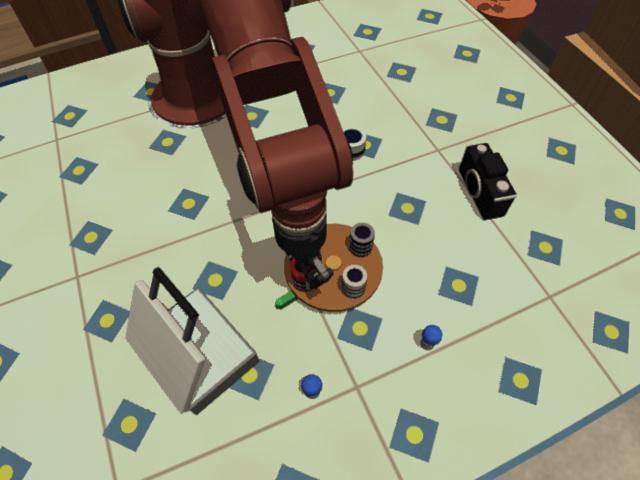

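Top and scene views: the panel stands at 60°, the red lens is held at the pointer, and nothing else has moved. The wrist view puts red at -80.0° against the pointer's -79.0°, with 11 N of tangential strain, so I'll back off about 1 mm and firm up the grip.

```bash
python3 -m handwheel '[{"tx":0,"ty":0.6,"tz":0,"roll":0},{"tx":0,"ty":0.6,"tz":0,"roll":0},{"tx":0,"ty":0,"tz":0,"roll":0},{"tx":0,"ty":0,"tz":0,"roll":0},{"tx":0,"ty":0,"tz":0,"roll":0},{"tx":0,"ty":0,"tz":0,"roll":0}]' - 70
python3 chk.py
```

```text
t: 12.18
tool_pos: [0.594, 0.0426, 0.0529]
tool_rot: [-1.997, -2.422, 0.008]
contact_force: [-15.7, -3.8, 16.6]
opening: 0.0427
grip_force: 69.2
tool angle -79.04134956192 r 0.06074399763820393 tooly 10.980602424210783 F tool [ -0.75004122 -16.26912047 -16.46101148] [-0.38950122  1.70691428  1.03080832]
top 299 [59.4 15. ] [28.4 38.9] [90. 94. 92.] 14.1
top 430 [-9.9 58.8] [41.  39.4] [83. 73. 66.] 99.6
scene 442 [-10.4  59.6] [40.  40.9] [69. 65. 65.] 99.9
scene 241 [ 16.1 -71.9] [60.6 16.6] [73. 21. 20.] -77.4
scene 465 [58.1 11. ] [37.5 40.3] [114. 104.  99.] 10.7
scene pointer 105 -78.37586134423275
wrist 6606 [-8.2 45.8] [39.7 15.2] [123. 109. 103.] 100.1
wrist 12540 [-59.  -10.7] [40.2 39.3] [108.  77.  39.] -169.7
wrist 12575 [59.1 10.9] [39.6 40.2] [142. 133. 124.] 10.4
wrist 13853 [ 12.9 -57. ] [65.7 44.6] [78. 23. 23.] -77.2
```

```bash
python3 -m handwheel '[{"tx":0,"ty":0,"tz":0,"roll":-0.012},{"tx":0,"ty":0,"tz":0,"roll":-0.012},{"tx":0,"ty":0,"tz":0,"roll":0},{"tx":0,"ty":0,"tz":0,"roll":0},{"tx":0,"ty":0,"tz":0,"roll":0},{"tx":0,"ty":0,"tz":0,"roll":0}]'
python3 chk.py
```

```text
t: 12.83
tool_pos: [0.5953, 0.0428, 0.053]
tool_rot: [-1.971, -2.446, 0.004]
contact_force: [-10.3, -2.4, 13.5]
opening: 0.0425
grip_force: 69.4
tool angle -77.88747291034693 r 0.060766457586112314 tooly 12.281009145236379 F tool [ -0.13831274 -10.63600542 -13.44741065] [-0.3640278   1.26478196  0.64346989]
top 313 [59.  15.8] [30.  38.7] [91. 94. 92.] 15.0
top 426 [-11.1  58.7] [40.1 39.3] [83. 73. 66.] 100.7
scene 442 [-13.2  58.9] [39.7 43.5] [68. 64. 65.] 102.6
scene 243 [ 17.  -71.4] [61.6 17.3] [72. 21. 20.] -76.6
scene 467 [58.5 12.5] [37.4 39.9] [114. 104.  99.] 12.1
scene pointer 103 -78.32683942304354
wrist 6625 [-8.9 45.7] [39.5 15.1] [124. 110. 104.] 101.0
wrist 12573 [-58.6 -12. ] [39.9 39.9] [107.  76.  38.] -168.5
wrist 12521 [58.8 11.8] [40.  39.8] [142. 133. 124.] 11.4
wrist 13849 [  9.9 -57.9] [44.9 64.9] [79. 23. 23.] -80.3
```

Red is now at -78.5° against the pointer's -79±0.3°, under 0.5 mm off. I'll confirm it holds still and recheck the panel, then hand in.

```bash
python3 -m handwheel '[{"tx":0,"ty":0,"tz":0,"roll":0.004},{"tx":0,"ty":0,"tz":0,"roll":0},{"tx":0,"ty":0,"tz":0,"roll":0},{"tx":0,"ty":0,"tz":0,"roll":0},{"tx":0,"ty":0,"tz":0,"roll":0},{"tx":0,"ty":0,"tz":0,"roll":0},{"tx":0,"ty":0,"tz":0,"roll":0},{"tx":0,"ty":0,"tz":0,"roll":0}]'
python3 pan.py; python3 chk.py | grep -E "tool|wrist"; python3 -c "
from station import ctrl
print(ctrl.finish_job())"
```

```text
t: 13.65
tool_pos: [0.595, 0.0428, 0.053]
tool_rot: [-1.976, -2.442, 0.005]
contact_force: [-10.3, -1.8, 14.0]
opening: 0.0422
grip_force: 69.6
top 728 panel angle 59.95015193644173 resid 0.6651507534034039
scene 2717 panel angle 59.94604183133774 resid 0.6540672117657828
t 13.75 tcp [595.   42.8  53. ] q [-0.05  0.16  1.81 -0.    1.17 -0.26] F [-10.9  -3.5  14. ] open 42.8 grip 69.6
roll 1.444 before-roll shift [0. 0. 0.] after-roll shift [0. 0. 0.] zaxis [-0.002 -0.002 -1.   ]
tool angle -78.08906219748384 r 0.06074149575087279 tooly 12.056271943800198 F tool [ -1.1841627  -11.44430648 -13.9180566 ] [-0.3340688   1.33172105  0.65083652]
wrist 6615 [-8.8 45.7] [39.2 15.1] [124. 110. 104.] 100.9
wrist 12576 [-58.9 -11.7] [40.4 39.5] [107.  76.  38.] -168.8
wrist 12511 [59.1 11.9] [39.7 40.2] [142. 133. 124.] 11.3
wrist 13865 [  9.6 -58.2] [45.2 64.9] [79. 23. 23.] -80.6
the job is handed in; nothing more can be done
None
```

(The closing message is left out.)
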